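# Swap the brittle minnow and the float between their two rests

## Task

The hollow minnow lure and the float were put away in each other's rest: swap them, so that the minnow lies in the long rest and the float in the short one, each sitting flat and lengthwise down in the channel and not sticking out past either end. Their thin shells crack easily, so hold them with a light grip and set them down softly, neither dropping nor pressing them; the empty rubber mat is there to lay one aside. Leave everything else on the ledge where it is.

Things in the scene. Friction and masses are not known exactly. Their poses are not given: they have to be found in the camera images.
- minnow: Thin-shelled blue minnow lure, 170 mm long (nose at x +85), flat sides 34 mm apart for x -35 to +40, 42 mm tall, standing on its flat belly; about 120 g. Origin: under the belly at mid-length, z up. Pinch its middle across y, 28 mm above the belly. Cracks if the fingers' forces sum to over 70 N (35 N a side), it is pressed on a support with over 35 N, or falls over 15 mm.
- bobber: Balsa float: spindle 100 mm long on its x, 44 mm across (full width for x -20 to +20), on a flat aluminium foot 90 x 34 x 4 mm; spindle axis 24 mm above the foot's underside; about 90 g. Origin: under the foot at mid-length, z up. Pinch its middle across y, 26 mm up. Cracks if the fingers' forces sum to over 70 N (35 N a side), it is pressed on a support with over 35 N, or falls over 15 mm.
- long_rest: Fixed wooden rest, 200 mm long (its x), 70 mm wide. Channel along x, open at both ends: floor 30 mm above the ledge, 46 mm wide between cheeks 6 mm thick and 10 mm high. No cheeks over the middle 70 mm of its length: room for the fingers beside what lies there (tips stay above the floor). At the start it holds the float. Origin: on the ledge under its centre; z up.
- short_rest: Fixed wooden rest, 130 mm long (its x), 70 mm wide. Channel along x, open at both ends: floor 30 mm above the ledge, 46 mm wide between cheeks 6 mm thick and 10 mm high. No cheeks over the middle 70 mm of its length: room for the fingers beside what lies there (tips stay above the floor). At the start it holds the minnow, overhanging both its ends. Origin: on the ledge under its centre; z up.
- mat: Flat black rubber mat fixed on the ledge between the two rests, 200 mm (its x) by 130 mm (its y), 4 mm thick, empty. Origin: on the ledge under its centre.
- table: The white fibreglass ledge all stands on, top at z = 0. At its far right stands a fixed wooden float box with a swing door, 150 mm tall, out of the way.
- dispenser: Bystander: clear upright push dispenser of orange beads, 68 mm across, 114 mm tall. Origin under its centre.
- reel: Bystander: aluminium reel lying flat, 84 mm across, 44 mm tall, with a crank on top that rises to 79 mm. Origin under its centre.
- mould: Bystander: steel sinker mould, a 62 x 100 x 25 mm block with two wooden handles 40 mm long on its +y end; beyond the mat. Origin under the block's centre.
- spool: Bystander: black line spool, 60 mm across, 30 mm tall. Origin under its centre.
- bottle: Bystander: white plastic bottle, 54 mm across, 150 mm tall. Origin under its centre.
- mug: Bystander: steel mug, 80 mm across, 92 mm tall. Origin under its centre.
- wrench: Bystander: steel wrench lying flat, 150 mm long. Origin under its middle.
There are look-alikes about, which are no part of the job. Leave any green or yellow look-alike of the long_rest alone.

How it is judged:
At the end, for the whole second after the job is handed in: Minnow in the long rest and float in the short one: each within 17 mm of the rest's centre lengthwise and 10 mm sideways, underside on the channel floor (26 to 33 mm above the ledge), upright within 0.12 rad, along the channel within 0.2 rad (either way round), released and at rest (x of minnow in the frame of long_rest between -0.017 and 0.017 m and y of minnow in the frame of long_rest between -0.01 and 0.01 m and z of minnow in the frame of long_rest between 0.026 and 0.033 m and angle between the x axis of minnow and the x axis of long_rest, either way round below 0.2 rad and angle between each of minnow, bobber's own z axis and vertical below 0.12 rad and linear speed of each of minnow, bobber below 0.02 m/s and angular speed of each of minnow, bobber below 0.2 rad/s and x of bobber in the frame of short_rest between -0.017 and 0.017 m and y of bobber in the frame of short_rest between -0.01 and 0.01 m and z of bobber in the frame of short_rest between 0.026 and 0.033 m and angle between the x axis of bobber and the x axis of short_rest, either way round below 0.2 rad); the robot touches nothing.
It fails at once if the minnow or the float is pinched with more than 70 N, both fingers added together (contact force between any of minnow, bobber and the fingers above 70 N).
It fails at once if the minnow or the float is knocked or pressed onto something with more than 35 N (contact force between any of minnow, bobber and long_rest above 35 N or contact force between any of minnow, bobber and short_rest above 35 N or contact force between any of minnow, bobber and mat above 35 N or contact force between any of minnow, bobber and table above 35 N or contact force between any of minnow, bobber and dispenser above 35 N or contact force between any of minnow, bobber and reel above 35 N or contact force between any of minnow, bobber and mould above 35 N or contact force between any of minnow, bobber and spool above 35 N or contact force between any of minnow, bobber and bottle above 35 N or contact force between any of minnow, bobber and mug above 35 N or contact force between any of minnow, bobber and wrench above 35 N).
It fails at once if the minnow or the float is dropped: faster than 0.55 m/s with no finger on it, a fall of some 15 mm ((contact force between minnow and the fingers below 0.1 N and linear speed of minnow above 0.55 m/s) or (contact force between bobber and the fingers below 0.1 N and linear speed of bobber above 0.55 m/s)).
It fails at once if one of the other things on the ledge is shifted by more than 30 mm (distance of any of dispenser, reel, mould, spool, bottle, mug, wrench from where it was at the start of the episode above 0.03 m).
It also fails if it takes over 58 s, if anything falls off the work surface, if the arm or the gripper's body presses on something with over 40 N, if the wrist force passes 120 N, or if a joint passes its speed limit or range.

## Robot

A 7-joint arm with a two-finger parallel gripper is mounted at the origin on the work surface. World frame = base frame: x ahead of the robot, y to its left, z up, the work surface at z = 0. Lengths are in m, angles in rad, forces in N, time in s.
With the tool pointing down it reaches from about 0.425 to 0.95 m from the base axis. Payload 4.7 kg.
Tool frame: the origin (TCP) lies at the very end of the fingers, on their centre line; the grasp point (between the pads) lies 19 mm behind it; z points along the fingers, y is the line along which they close (so a half turn about z gives the same grasp; the last joint's range is limited). The gripper opens to 87 mm and grips with 3 to 60 N. Pads are 19 mm wide; open, the fingers measure 117 mm over their backs; the gripper's body (75 mm by 190 mm) begins 51 mm behind the grasp point.
Start: joints at [-1.172, 0.469, -0.049, 1.532, 0.024, 1.141, -0.082], TCP at [0.28, 0.614, 0.223] pointing down, gripper open.
Joint ranges: [-2.59, 2.59], [-0.33, 1.99], [-1.39, 1.29], [0.1, 2.45], [-1.04, 4.18], [0.21, 1.99], [-2.66, 2.66]. Speed limits (rad/s): [2.57, 2.57, 3.14, 3.14, 3.14, 3.14, 3.14].

## Interface

Orientations are given as a unit quaternion [w, x, y, z].
In Python, from plant import ctrl, optics gives the robot as it stands.
- The arm moves only by the shell command python3 -m handwheel 'ROWS' [OPENING] [FORCE]. ROWS is JSON, a list of rows, each a list of 4 numbers: the shift along the tool's x, y, z in units of 40 mm (1.0 is 40 mm), then the turn about the tool's z in units of 5 degrees (1.0 is 5 degrees). In form: [[tx, ty, tz, yaw], ...]. A call has 1 to 12 rows; each row shifts and turns the commanded pose from where the row before left it, along the tool's axes as they then stand; what a row does not reach is not made up. A row lasts 1/10 s, in which the tool goes at most 50 mm and 8.59 degrees, less where a joint would pass 70% of its speed; a pose out of reach is approached as far as the arm can. A call is refused whole if a number of a shift passes 1 or a number of a turn 1, either way. A call with a gripper value outside its range is refused whole. OPENING is the opening, from 0 (shut) to 1 (fully open), set as the call begins (- or left out, the last holds). The fingers move at their own pace and stop on an object; FORCE is the grip in N (left out, the last holds). Time passes only in rows, so rows that do not move let the fingers close. It gives the time, the measured TCP pose, the force, the opening and the grip force at its end, in the units of the state.
- ctrl.get_state(): the state, without advancing time (a new reading comes with each control period).
- optics.grab_frame(name): name is "side" or "top"; returns a dict with "image" (384x512x3 uint8, red, green, blue), "camera_matrix" (3x3 intrinsics, pixels), "k1" (the pictures are not rectified: a ray, as slopes to the right and down, at radius r is drawn at 1 + k1 r^2 times it, then the intrinsics apply), "origin" and "attitude" of the camera in the world. Camera axes: x right, y down, z forward; pixel columns grow to the right and rows downward; lengths in m; the calibration is good to about 2 mm. A picture is of the moment at which its call begins. There is no depth.
- ctrl.close_job(): hands the job in; it is judged then, once.
The state is a dict: "time": time; "joint_pos": joint angles; "qvel": joint speeds; "joint_torque": joint torques, N m; "tcp_pos": TCP position; "eef_rot": TCP orientation; "contact_force": force on the tool from outside, world axes, zero at the start; "moment": the same for the moment, N m; "width": opening from 0.0 (shut) to 1.0 (fully open); "grip_force": force on a finger pad.
Only numpy, scipy, OpenCV 4.12 (cv2) and the standard library are available. Lean on these libraries where they do the work, as an engineer would, in place of code of your own. Each camera call takes 0.05 s, during which the arm holds its last target. There are 200 camera calls.

## Working session

There is one attempt and no reset: what is moved stays moved. The work goes in short steps, Python scripts to look and compute and a shell command to move; the robot and the scene stay as the last step left them, time stands still between calls to the robot, and variables do not carry over. Pictures are saved under pics/ and viewed, at most 10 in all, crops included, and the job is handed in when it is done.

```bash
mkdir -p pics; ls
python3 - <<'E'
from plant import ctrl, optics
import cv2
s=ctrl.get_state(); print({k:s[k] for k in('time','tcp_pos','eef_rot','width','contact_force')})
for n in('top','side'):
    f=optics.grab_frame(n); cv2.imwrite(f'pics/{n}0.png',f['image'][:,:,::-1]); print(n,f['camera_matrix'],f['k1'],f['origin'],f['attitude'])
E
```

```text
pics
{'time': 0.0, 'tcp_pos': array([0.27977659, 0.6136186 , 0.2214652 ]), 'eef_rot': array([-1.63708458e-04,  2.12231635e-01,  9.77218874e-01, -9.89216372e-04]), 'width': 1.0045732199480273, 'contact_force': array([-0.8333099 , -0.59298372,  0.13143724])}
top [[439.30695322   0.         252.69510234]
 [  0.         439.30695322 199.95120715]
 [  0.           0.           1.        ]] -0.0006058446987514503 [ 0.28670666 -0.01296246  1.25346604] [-0.07268407  0.71434386 -0.692033    0.07429808]
side [[497.60170964   0.         252.12111361]
 [  0.         497.60170964 195.28777536]
 [  0.           0.           1.        ]] -0.2070771657709149 [-0.5179981  -0.99415323  1.25795242] [-0.38957742  0.83227058 -0.35592443  0.16992034]
```

View pics/top0.png

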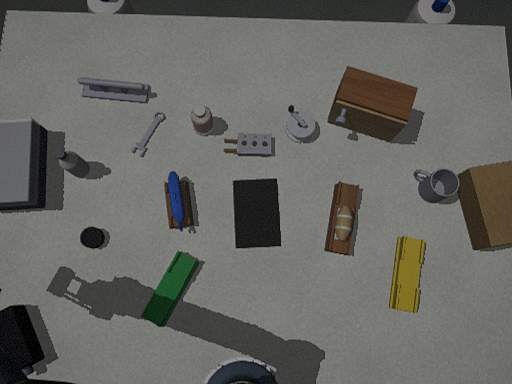

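View pics/side0.png

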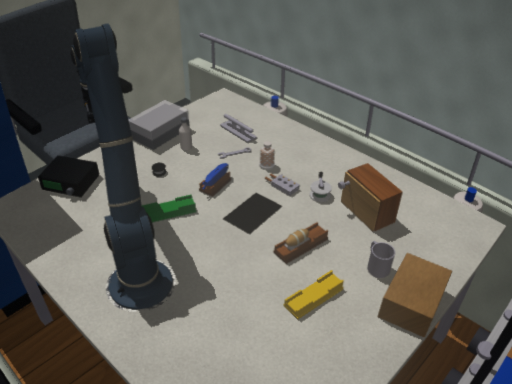

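```bash
cat > h.py <<'E'
import numpy as np, cv2
from scipy.spatial.transform import Rotation as R
from plant import ctrl, optics
def rot(q): return R.from_quat(np.r_[q[1:],q[0]])
def proj(f,P):
    p=rot(f['attitude']).inv().apply(np.atleast_2d(P)-f['origin']); s=p[:,:2]/p[:,2:]
    r2=(s**2).sum(1,keepdims=True); s=s*(1+f['k1']*r2); K=f['camera_matrix']
    return s*[K[0,0],K[1,1]]+K[:2,2]
def ray(f,uv):
    uv=np.atleast_2d(np.float64(uv)); s=cv2.undistortPoints(uv[:,None],f['camera_matrix'],np.array([f['k1'],0,0,0.]))[:,0]
    return rot(f['attitude']).apply(np.c_[s,np.ones(len(s))])
def cast(f,uv,z):
    d=ray(f,uv); o=np.asarray(f['origin']); return o+d*((z-o[2])/d[:,2])[:,None]
E
python3 - <<'E'
from h import *
np.set_printoptions(precision=3,suppress=True)
P=[[0,0,0],[.28,.614,.22],[.28,-.614,.22],[.5,0,0]]
for n in('top','side'):
    f=optics.grab_frame(n); print(n,proj(f,P)); print(rot(f['attitude']).as_matrix())
    if n=='top':
        t=f['image']; cv2.imwrite('pics/top1.png',cv2.resize(t[150:330,130:430],None,fx=2.66,fy=2.66,interpolation=cv2.INTER_CUBIC)[:,:,::-1])
        for uv in([189,202],[343,219],[256,213],[246,376],[20,165]): print(uv,cast(f,uv,.03))
    else:
        for uv in([215,179],[300,242],[252,212],[140,285],[170,208]): print(uv,cast(f,uv,.03))
E
```

```text
top [[241.841 402.814]
 [-22.28  287.03 ]
 [511.561 304.035]
 [248.107 217.265]]
[[ 0.031 -0.978  0.207]
 [-0.999 -0.032  0.001]
 [ 0.006 -0.207 -0.978]]
[189, 202] [[0.533 0.169 0.03 ]]
[343, 219] [[ 0.499 -0.268  0.03 ]]
[256, 213] [[ 0.508 -0.022  0.03 ]]
[246, 376] [[ 0.073 -0.009  0.03 ]]
[20, 165] [[0.627 0.663 0.03 ]]
side [[140.11  282.637]
 [ 98.127 125.665]
 [352.317 293.471]
 [245.238 210.767]]
[[ 0.689 -0.46   0.56 ]
 [-0.725 -0.443  0.528]
 [ 0.006 -0.769 -0.639]]
[215, 179] [[0.53  0.198 0.03 ]]
[300, 242] [[ 0.49  -0.276  0.03 ]]
[252, 212] [[ 0.488 -0.047  0.03 ]]
[140, 285] [[-0.019 -0.031  0.03 ]]
[170, 208] [[0.29  0.191 0.03 ]]
```

View pics/top1.png

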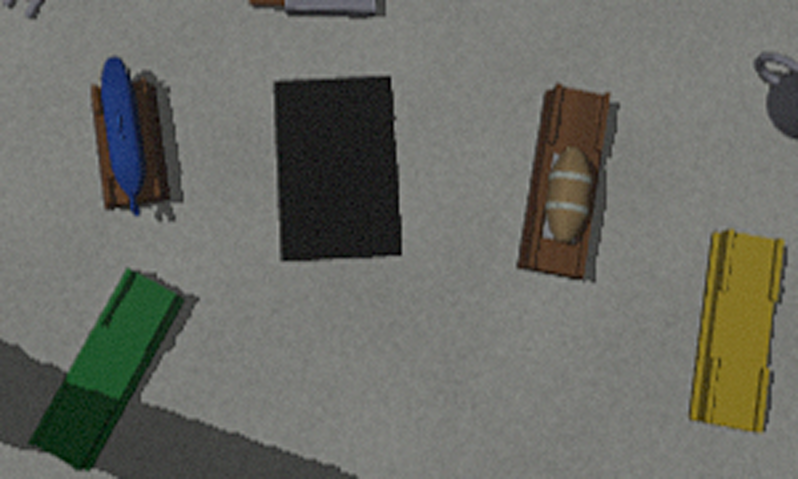

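The float and minnow sit in the two brown rests: long at top-view (343,219), short at (178,203). Green (170,288) and yellow (407,274) are look-alikes, empty and not brown, so I'm leaving them. The mat is at (256,213), and the crop confirms all of this.

```bash
cat > meas.py <<'E'
from h import *
np.set_printoptions(precision=4,suppress=True)
ROI={'top':{'short':(150,165,205,240),'long':(315,170,370,265)},'side':{'short':(190,155,240,200),'long':(265,215,340,268)}}
def masks(f,roi):
    x0,y0,x1,y1=roi; im=np.zeros_like(f['image']); im[y0:y1,x0:x1]=f['image'][y0:y1,x0:x1]
    h,s,v=cv2.split(cv2.cvtColor(im,cv2.COLOR_RGB2HSV))
    return {'blue':(h>100)&(h<135)&(s>100)&(v>25),'brown':((h<16))&(s>90)&(v>25),'tan':(h>=8)&(h<30)&(s>35)&(v>95)}
def blob(m):
    n,l,st,c=cv2.connectedComponentsWithStats(cv2.morphologyEx(m.astype(np.uint8),cv2.MORPH_CLOSE,np.ones((3,3))))
    i=1+np.argmax(st[1:,4]); return l==i
def axis(m,f,z):
    c=max(cv2.findContours(m.astype(np.uint8),cv2.RETR_EXTERNAL,cv2.CHAIN_APPROX_NONE)[0],key=len)[:,0]
    P=cast(f,c,z)[:,:2]; (cx,cy),(a,b),ang=cv2.minAreaRect((P*1000).astype(np.float32))
    if a<b: ang+=90
    ang=(ang+90)%180-90
    return np.array([cx,cy])/1000,ang,sorted((a,b)),P,c
E
python3 - <<'E'
from meas import *
f=optics.grab_frame('top'); cam=np.array(f['origin'])[:2]
for k in('short','long'):
    M=masks(f,ROI['top'][k]); b=M['brown']
    n,l,st,_=cv2.connectedComponentsWithStats(b.astype(np.uint8)); b=np.isin(l,1+np.flatnonzero(st[1:,4]>15))
    ys,xs=np.nonzero(b); hull=cv2.convexHull(np.c_[xs,ys].astype(np.int32))[:,0]
    P=cast(f,hull,.02)[:,:2]; c0,(a,w),ang=cv2.minAreaRect((P*1000).astype(np.float32)); ang=ang if a>w else ang+90; ang=(ang+90)%180-90
    u=np.array([np.cos(np.radians(ang)),np.sin(np.radians(ang))]); v=np.array([-u[1],u[0]])
    hi=cast(f,hull,.04)[:,:2]; lo=cast(f,hull,0)[:,:2]; c=np.array(c0)/1000
    res=[]
    for e in(u,v):
        if (c-cam)@e>0: res.append(((hi@e).max(),(lo@e).min()))
        else: res.append(((lo@e).max(),(hi@e).min()))
    ctr=u*np.mean(res[0])+v*np.mean(res[1])
    print(k,'hull',hull.tolist(),'ang',ang,'sizes',[r[0]-r[1] for r in res],'ctr',ctr)
    m=blob(M['blue' if k=='short' else 'tan']); c,a,s,_,_=axis(m,f,.055); print('  obj',c,a,s,m.sum())
s=f['image'][185:255,315:370]
for k in('short','long'):
    x0,y0,x1,y1=ROI['top'][k]; M=masks(f,ROI['top'][k])
    o=np.stack([M['brown'],M['tan'],M['blue']],-1)[y0:y1,x0:x1].astype(np.uint8)*255
    cv2.imwrite(f'pics/m_{k}.png',cv2.resize(np.hstack([f['image'][y0:y1,x0:x1],o])[:,:,::-1],None,fx=3.5,fy=3.5,interpolation=0))
a=cv2.imread('pics/m_short.png');b=cv2.imread('pics/m_long.png');h=max(len(a),len(b))
cv2.imwrite('pics/m.png',np.hstack([np.pad(q,((0,h-len(q)),(0,0),(0,0))) for q in(a,b)]))
E
```

```text
short hull [[192, 221], [190, 224], [186, 225], [171, 227], [170, 227], [169, 224], [166, 199], [165, 190], [165, 182], [181, 185], [184, 186], [185, 187], [187, 195], [192, 220]] ang 10.762907981872559 sizes [np.float64(0.12494551547570348), np.float64(0.060466237726628)] ctr [0.531  0.2007]
  obj [0.5313 0.2014] 12.3037691116333 [34.90739822387695, 168.3509521484375] 593
long hull [[358, 191], [357, 198], [349, 252], [348, 254], [346, 254], [325, 250], [325, 248], [326, 241], [330, 216], [335, 185], [336, 184], [339, 182], [340, 182], [358, 185]] ang -9.20001220703125 sizes [np.float64(0.19549457185874686), np.float64(0.06117315727186198)] ctr [ 0.5043 -0.2668]
  obj [ 0.4855 -0.2634] -10.605339050292969 [32.79071044921875, 94.83020782470703] 280
```

View pics/m.png

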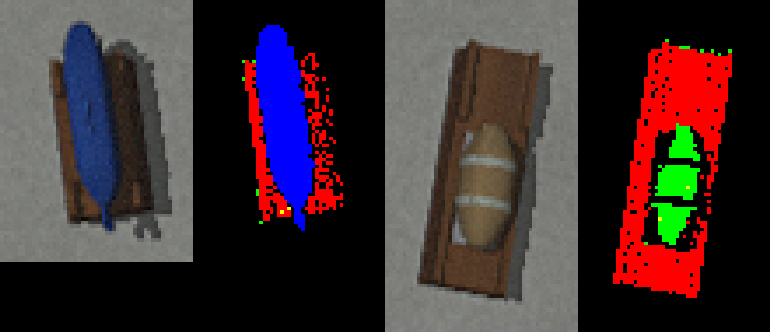

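The masks track both objects well. The brown mask loses the shaded side of each rest, because widths come out near 61 mm instead of 70. I'll rectify both views onto the floor plane z=0.03 to read the channel edges directly.

```bash
cat > rect.py <<'E'
from meas import *
def rect(f,c,ang,z,s=2.5,L=240,W=80):
    a=np.radians(ang); u=np.array([np.cos(a),np.sin(a)]); v=np.array([-u[1],u[0]])
    r,q=np.mgrid[0:int(L*s),0:int(W*s)]; X=(L/2-r/s)/1000; Y=(W/2-q/s)/1000   # up=+x, left=+y
    P=np.array(c)+X[...,None]*u+Y[...,None]*v
    uv=proj(f,np.c_[P.reshape(-1,2),np.full(r.size,z)]).reshape(*r.shape,2).astype(np.float32)
    o=cv2.remap(f['image'],uv[...,0],uv[...,1],cv2.INTER_CUBIC)
    o=cv2.convertScaleAbs(o,alpha=1.5)
    for m in range(-110,111,10):
        y=int((L/2-m)*s); o[y,:12 if m else 30]=255
    for m in range(-30,31,10):
        x=int((W/2-m)*s); o[:12 if m else 30,x]=255; o[-12:,x]=255
    return o
E
python3 - <<'E'
from rect import *
t=optics.grab_frame('top');s=optics.grab_frame('side')
o=np.hstack([rect(f,c,a,.03) for c,a in(((.504,-.267),-9.2),((.531,.2),10.8)) for f in(t,s)])
cv2.imwrite('pics/r.png',o[:,:,::-1])
E
```

```text
(no output)
```

View pics/r.png

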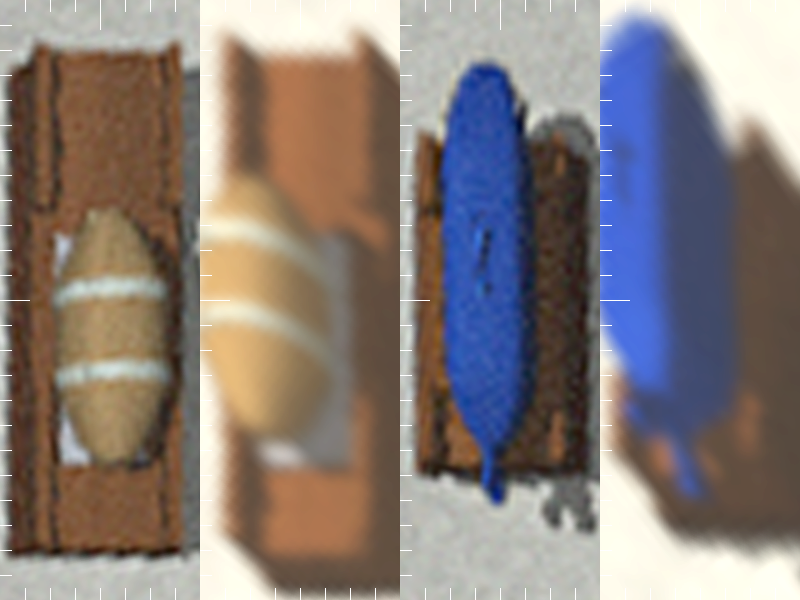

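Panels 1 and 3 (top view) are sharp. The long rest's floor runs from x = +100 to −100 mm, with its channel about 2 mm to the −y side of my estimate. The float foot is centred about 20 mm toward the robot. The short rest spans ±67 mm and ±31 mm about the estimated centre. Next I'll triangulate both objects as a check and plan the approach to the minnow.

```bash
cat > go.py <<'E'
from meas import *
def need(xy,z,yaw):   # yaw deg of object's x axis; grip closes along its y
    s=ctrl.get_state(); M=rot(s['eef_rot']).as_matrix(); p=np.array(s['tcp_pos'])
    y=np.degrees(np.arctan2(M[1,1],M[0,1])); d=(yaw+90-y+90)%180-90
    Rn=R.from_euler('z',d,degrees=True).as_matrix()@M
    print('t',round(s['time'],2),'tcp',p,'tool-y',round(y,2),'turn units',round(-d/5,3),'shift units AFTER turn',Rn.T@(np.r_[xy,z]-p)/.04,'w',s['width'],'grip',s['grip_force'],'tiltz',M[:,2])
E
python3 - <<'E'
from go import *
t=optics.grab_frame('top');s=optics.grab_frame('side')
for k,c in(('short','blue'),('long','tan')):
    d=[];o=[]
    for n,f in(('top',t),('side',s)):
        m=blob(masks(f,ROI[n][k])[c]); (cx,cy),_,_=cv2.minAreaRect(np.argwhere(m)[:,::-1].astype(np.int32))
        print(n,cx,cy,m.sum()); d.append(ray(f,[cx,cy])[0]); o.append(np.array(f['origin']))
    A=np.c_[d[0],-d[1]]; l=np.linalg.lstsq(A,o[1]-o[0],rcond=None)[0]
    a,b=o[0]+l[0]*d[0],o[1]+l[1]*d[1]; print(c,(a+b)/2,'gap',a-b)
need((.531,.201),.17,11.5)
E
```

```text
top 176.14671325683594 200.97799682617188 591
side 214.0796661376953 173.1947021484375 185
blue [0.5292 0.2009 0.0583] gap [ 0.0006 -0.0005  0.    ]
top 343.2307434082031 222.34616088867188 281
side 300.0691223144531 238.0184326171875 543
tan [ 0.4903 -0.2691  0.043 ] gap [-0.0066  0.0055 -0.0022]
t 0.45 tcp [0.28   0.6141 0.2225] tool-y 65.49 turn units -7.203 shift units AFTER turn [ -4.0892 -11.3721   1.3132] w 0.9986769207993669 grip 0.0 tiltz [-0.     -0.0001 -1.    ]
```

```bash
python3 -m handwheel '[[0,0,0,-0.9],[0,0,0,-0.9],[0,0,0,-0.9],[0,0,0,-0.9],[0,0,0,-0.9],[0,0,0,-0.9],[0,0,0,-0.9],[0,0,0,-0.9]]' 1 10 && python3 -m handwheel '[[-0.34,-0.8,0,0],[-0.34,-0.8,0,0],[-0.34,-0.8,0,0],[-0.34,-0.8,0,0],[-0.34,-0.8,0,0],[-0.34,-0.8,0,0],[-0.34,-0.8,0,0],[-0.34,-0.8,0,0],[-0.34,-0.8,0,0],[-0.34,-0.8,0,0],[-0.34,-0.8,0,0],[-0.34,-0.8,0,0]]'; python3 -c "
from go import *
need((.530,.201),.12,11.5)"
```

```text
time: 1.25
tcp_pos: [0.28, 0.6142, 0.2226]
eef_rot: [0.0, -0.102, 0.995, 0.0]
contact_force: [0.6, 0.0, -0.0]
width: 0.998
grip_force: 0.0
time: 2.45
tcp_pos: [0.5171, 0.2692, 0.2228]
eef_rot: [0.0, -0.1, 0.995, 0.0]
contact_force: [0.7, 0.2, -0.3]
width: 0.997
grip_force: 0.0
t 2.45 tcp [0.5171 0.2692 0.2228] tool-y 101.49 turn units -0.002 shift units AFTER turn [ 0.0263 -1.7353  2.5697] w 0.9973353948827314 grip 0.0 tiltz [ 0.0005  0.0004 -1.    ]
```

```bash
python3 -m handwheel '[[0,-0.6,0,0],[0,-0.6,0,0],[0.02,-0.54,0,0],[0,0,0.8,0],[0,0,0.8,0],[0,0,0.9,0],[0,0,0,0],[0,0,0,0]]'
python3 - <<'E'
from go import *
need((.530,.201),.039,11.5)
t=optics.grab_frame('top');s=optics.grab_frame('side')
cv2.imwrite('pics/a.png',np.hstack([cv2.resize(t['image'][150:250,130:230],(400,400)),cv2.resize(s['image'][130:230,170:270],(400,400))])[:,:,::-1])
E
```

```text
time: 3.25
tcp_pos: [0.5297, 0.2022, 0.1229]
eef_rot: [-0.0, -0.1, 0.995, -0.0]
contact_force: [0.2, 0.1, 0.8]
width: 0.999
grip_force: 0.0
t 3.25 tcp [0.5297 0.2022 0.1229] tool-y 101.5 turn units -0.001 shift units AFTER turn [-0.0034 -0.0299  2.0975] w 0.9986304948561412 grip 0.0 tiltz [-0.0004 -0.0001 -1.    ]
```

View pics/a.png

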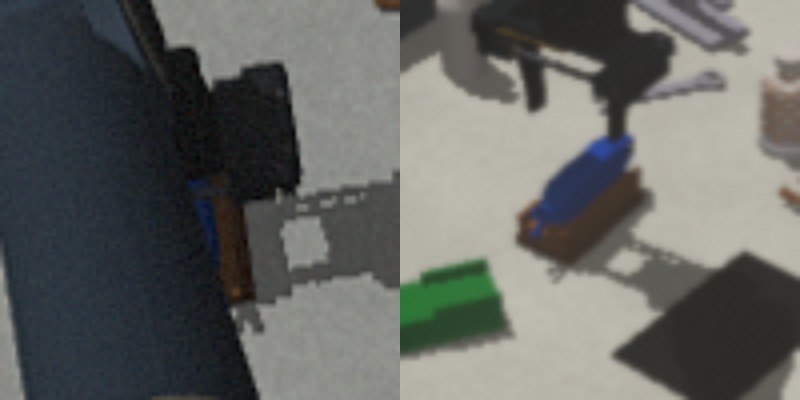

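The side view (right half) shows the open fingers straddling the minnow, though the arm hides it from the top. Descending now.

```bash
python3 -m handwheel '[[0,-0.03,0.6,0],[0,0,0.6,0],[0,0,0.5,0],[0,0,0.3,0],[0,0,0.07,0],[0,0,0,0],[0,0,0,0]]' && python3 -m handwheel '[[0,0,0,0],[0,0,0,0],[0,0,0,0],[0,0,0,0]]' 0.55 8 && python3 -m handwheel '[[0,0,0,0],[0,0,0,0],[0,0,0,0],[0,0,0,0],[0,0,0,0]]' 0.2 10
```

```text
time: 4.05
tcp_pos: [0.5307, 0.2013, 0.041]
eef_rot: [0.001, -0.1, 0.995, 0.0]
contact_force: [0.6, -0.3, 0.2]
width: 0.997
grip_force: 0.0
time: 4.45
tcp_pos: [0.5298, 0.2009, 0.0399]
eef_rot: [0.0, -0.1, 0.995, 0.0]
contact_force: [0.2, 0.1, 0.2]
width: 0.719
grip_force: 0.0
time: 4.95
tcp_pos: [0.5297, 0.2009, 0.0397]
eef_rot: [-0.0, -0.1, 0.995, 0.0]
contact_force: [0.7, -0.4, -0.6]
width: 0.389
grip_force: 10.0
```

```bash
python3 -m handwheel '[[0,0,-0.2,0],[0,0,-0.4,0],[0,0,-0.6,0],[0,0,-0.6,0],[0,0,-0.4,0],[0,0,0,0.6],[0,0,0,0.8],[0,0,0,0.8],[0,0,0,0.8],[0,0,0,0.8],[0,0,0,0.34],[0,0,0,0]]'
python3 - <<'E'
from go import *
t=optics.grab_frame('top')
im=t['image'][150:270,205:300].max(2)<60
c=blob(im); 
print(cast(t,np.array([[205,150]])+cv2.boxPoints(cv2.minAreaRect(np.argwhere(c)[:,::-1].astype(np.int32))),.004))
need((.508,-.022),.06,-9.2)
E
```

```text
time: 6.15
tcp_pos: [0.5297, 0.2009, 0.128]
eef_rot: [0.0, 0.08, 0.997, 0.0]
contact_force: [-0.8, 0.1, -1.4]
width: 0.392
grip_force: 10.0
[[ 0.6072  0.0517  0.004 ]
 [ 0.6191 -0.081   0.004 ]
 [ 0.4198 -0.0957  0.004 ]
 [ 0.4085  0.0328  0.004 ]]
t 6.2 tcp [0.5297 0.2009 0.1279] tool-y 80.85 turn units 0.01 shift units AFTER turn [-0.3559 -5.5869  1.6981] w 0.3881695815941714 grip 9.993374138139188 tiltz [ 0.0001  0.0001 -1.    ]
```

```bash
python3 -m handwheel '[[-0.05,-0.5,0,0],[-0.05,-0.7,0,0],[-0.05,-0.8,0,0],[-0.05,-0.8,0,0],[-0.05,-0.8,0,0],[-0.05,-0.8,0,0],[-0.03,-0.7,0.2,0],[-0.02,-0.48,0.5,0],[0,0,0.5,0],[0,0,0.5,0],[0,0,0,0],[0,0,0,0]]'; python3 -c "
from go import *
need((.512,-.022),.0137,-9.2)"
```

```text
time: 7.4
tcp_pos: [0.5079, -0.0216, 0.0599]
eef_rot: [-0.0, 0.08, 0.997, 0.0]
contact_force: [0.3, -0.8, -1.1]
width: 0.39
grip_force: 10.0
t 7.4 tcp [ 0.5079 -0.0216  0.0599] tool-y 80.82 turn units 0.005 shift units AFTER turn [-0.1022  0.007   1.1554] w 0.39009453368105784 grip 9.993201628094539 tiltz [-0.0003  0.0002 -1.    ]
```

```bash
python3 -m handwheel '[[-0.05,0,0.3,0],[-0.05,0,0.3,0],[0,0,0.25,0],[0,0,0.15,0],[0,0,0.06,0],[0,0,0.03,0],[0,0,0.03,0],[0,0,0,0],[0,0,0,0]]'
```

```text
time: 8.3
tcp_pos: [0.512, -0.0223, 0.0152]
eef_rot: [0.0, 0.08, 0.997, 0.0]
contact_force: [0.7, 0.1, -1.1]
width: 0.391
grip_force: 10.0
```

```bash
python3 -m handwheel '[[0,0,0.02,0],[0,0,0.02,0],[0,0,0,0],[0,0,0,0]]'
```

```text
time: 8.7
tcp_pos: [0.512, -0.0223, 0.0137]
eef_rot: [0.0, 0.08, 0.997, 0.0]
contact_force: [-1.1, 0.5, 4.3]
width: 0.387
grip_force: 10.0
```

```bash
python3 -m handwheel '[[0,0,0,0],[0,0,0,0],[0,0,0,0],[0,0,0,0],[0,0,0,0]]' 1 && python3 -m handwheel '[[0,0,-0.4,0],[0,0,-0.8,0],[0,0,-0.8,0],[0,0,-0.8,0],[0,0,-0.3,0],[0,0,0,0]]'; python3 -c "
from go import *
need((.485,-.2655),.038,-9.5)"
```

```text
time: 9.2
tcp_pos: [0.5117, -0.0223, 0.0132]
eef_rot: [-0.0, 0.08, 0.997, 0.0]
contact_force: [-0.4, -0.4, -0.2]
width: 0.758
grip_force: 0.0
time: 9.8
tcp_pos: [0.5129, -0.0223, 0.1388]
eef_rot: [0.002, 0.08, 0.997, 0.0]
contact_force: [-0.2, -0.9, -0.5]
width: 0.999
grip_force: 0.0
t 9.8 tcp [ 0.5129 -0.0223  0.1388] tool-y 80.79 turn units 0.058 shift units AFTER turn [-0.3053 -6.1142  2.5151] w 0.9993125739672724 grip 0.0 tiltz [ 0.0038  0.0004 -1.    ]
```

```bash
python3 -m handwheel '[[-0.03,-0.5,0,0.06],[-0.03,-0.7,0,0],[-0.03,-0.8,0,0],[-0.03,-0.8,0,0],[-0.03,-0.8,0,0],[-0.03,-0.8,0,0],[-0.03,-0.8,0,0],[-0.03,-0.6,0.2,0],[-0.03,-0.3,0.4,0],[0,0,0.3,0],[0,0,0,0],[0,0,0,0]]'
python3 - <<'E'
from go import *
t=optics.grab_frame('top');s=optics.grab_frame('side')
need((.485,-.2655),.038,-9.5)
m=blob(masks(t,(215,140,300,270))['blue']); print('minnow on mat',axis(m,t,.029)[:3])
d=[];o=[]
for f,r in((t,(215,140,300,270)),(s,(215,160,300,240))):
    m=blob(masks(f,r)['blue']); c=cv2.minAreaRect(np.argwhere(m)[:,::-1].astype(np.int32))[0]; d.append(ray(f,c)[0]); o.append(np.array(f['origin']))
l=np.linalg.lstsq(np.c_[d[0],-d[1]],o[1]-o[0],rcond=None)[0]; print(o[0]+l[0]*d[0],o[1]+l[1]*d[1])
cv2.imwrite('pics/b.png',np.hstack([cv2.resize(t['image'][140:280,230:390],(400,350)),cv2.resize(s['image'][160:300,220:380],(400,350))])[:,:,::-1])
E
```

```text
time: 11.0
tcp_pos: [0.4822, -0.2627, 0.1002]
eef_rot: [-0.001, 0.082, 0.997, 0.001]
contact_force: [0.4, -0.7, -0.3]
width: 0.997
grip_force: 0.0
t 11.1 tcp [ 0.4829 -0.2634  0.1014] tool-y 80.62 turn units 0.024 shift units AFTER turn [-0.0606 -0.0437  1.5851] w 0.9996475772416786 grip 0.0 tiltz [ 0.0004  0.0006 -1.    ]
minnow on mat (array([ 0.5138, -0.0226]), -9.2723388671875, [34.53297424316406, 173.9471893310547])
[ 0.5134 -0.0225  0.0247] [ 0.512  -0.0214  0.0244]
```

View pics/b.png

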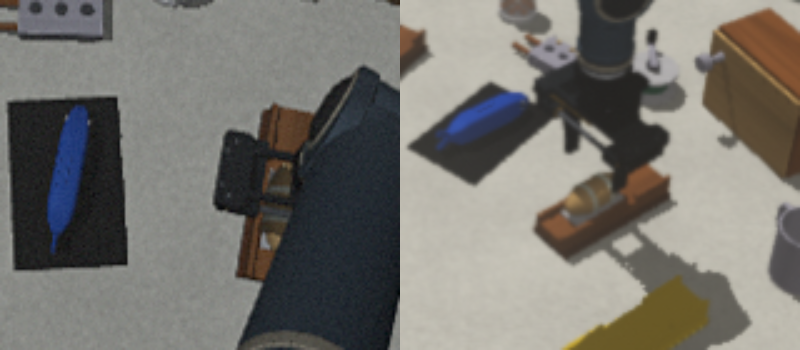

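Minnow lies upright on the mat at (0.513,−0.0225), yaw −9.3°, which agrees with the TCP where I released it. The fingers straddle the float. Next I'll grasp the float.

```bash
python3 -m handwheel '[[-0.06,-0.04,0.4,0],[0,0,0.5,0],[0,0,0.4,0],[0,0,0.2,0],[0,0,0.07,0],[0,0,0,0],[0,0,0,0]]' && python3 -m handwheel '[[0,0,0,0],[0,0,0,0],[0,0,0,0],[0,0,0,0]]' 0.65 8 && python3 -m handwheel '[[0,0,0,0],[0,0,0,0],[0,0,0,0],[0,0,0,0],[0,0,0,0]]' 0.3 10
```

```text
time: 11.8
tcp_pos: [0.485, -0.2669, 0.0393]
eef_rot: [0.001, 0.083, 0.997, -0.0]
contact_force: [0.1, -0.7, 0.4]
width: 1.003
grip_force: 0.0
time: 12.2
tcp_pos: [0.4844, -0.2668, 0.0387]
eef_rot: [0.0, 0.083, 0.997, 0.0]
contact_force: [0.2, 0.5, -0.3]
width: 0.723
grip_force: 0.0
time: 12.7
tcp_pos: [0.4844, -0.2666, 0.0385]
eef_rot: [-0.0, 0.083, 0.997, 0.0]
contact_force: [0.9, 0.5, -0.1]
width: 0.502
grip_force: 10.0
```

```bash
python3 -m handwheel '[[0,0,-0.2,0],[0,0,-0.4,0],[0,0,-0.6,0],[0,0,-0.6,0],[0,0,-0.6,0],[0,0,0,-0.6],[0,0,0,-0.8],[0,0,0,-0.8],[0,0,0,-0.8],[0,0,0,-0.8],[0,0,0,-0.4],[0,0,0,0]]'
python3 - <<'E'
from go import *
need((.5305,.2),.06,11.3)
s=optics.grab_frame('side'); t=optics.grab_frame('top')
# rests now: short empty in top view; long empty in side view
cv2.imwrite('pics/r2.png',np.hstack([__import__('rect').rect(f,c,a,.03) for c,a,f in(((.5305,.2),11.3,t),((.5305,.2),11.3,s))])[:,:,::-1])
E
```

```text
time: 13.9
tcp_pos: [0.4842, -0.267, 0.1349]
eef_rot: [0.0, -0.1, 0.995, -0.0]
contact_force: [-0.6, -0.4, -0.9]
width: 0.503
grip_force: 10.0
t 13.9 tcp [ 0.4842 -0.267   0.1349] tool-y 101.46 turn units 0.033 shift units AFTER turn [-3.4234 11.2221  1.8714] w 0.502546756956123 grip 9.970540702342987 tiltz [ 0.0003 -0.0002 -1.    ]
```

View pics/r2.png

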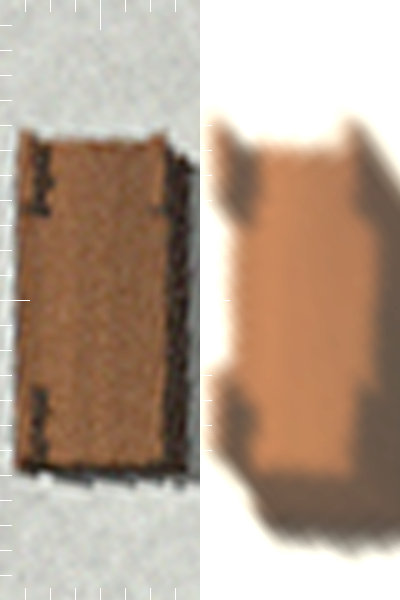

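The empty short rest in the top view has its mid-floor at cols 20–165, i.e. y = +32 to −26 mm. The side view gives +24 to −31 mm. The views disagree by about ±3 mm, with a mean near 0 in y and about −2 mm in x. I'll hover the float over that mean and compare it directly with the cheeks.

```bash
python3 -m handwheel '[[-0.15,0.5,0,0],[-0.28,0.9,0,0],[-0.3,0.98,0,0],[-0.3,0.98,0,0],[-0.3,0.98,0,0],[-0.3,0.98,0,0],[-0.3,0.98,0,0],[-0.3,0.98,0,0],[-0.3,0.98,0,0],[-0.3,0.98,0,0],[-0.28,0.98,0,0],[-0.26,0.9,0,0]]' && python3 -m handwheel '[[-0.16,0.7,0,0.03],[0,0.2,0.3,0],[0,0.1,0.4,0],[0,0.1,0.4,0],[0,0,0.4,0],[0,0,0.3,0],[0,0,0,0],[0,0,0,0]]'
python3 - <<'E'
from rect import *; from go import need
need((.529,.2),.0385,11.3)
t=optics.grab_frame('top');s=optics.grab_frame('side')
p=ctrl.get_state()['tcp_pos']; print(proj(s,np.r_[p[:2],.03]),proj(s,p))
o=cv2.resize(s['image'][140:210,170:260],None,fx=6.6,fy=6.6,interpolation=cv2.INTER_CUBIC)
r=rect(s,(.529,.2),11.3,.03)
cv2.imwrite('pics/c.png',np.hstack([np.pad(o,((0,600-len(o)),(0,0),(0,0))),r])[:,:800,::-1])
E
```

```text
time: 15.2
tcp_pos: [0.5278, 0.1981, 0.1348]
eef_rot: [0.0, -0.1, 0.995, 0.0]
contact_force: [0.6, -1.1, 0.5]
width: 0.501
grip_force: 10.0
time: 16.0
tcp_pos: [0.5255, 0.2396, 0.0625]
eef_rot: [-0.0, -0.098, 0.995, -0.0]
contact_force: [-0.1, 0.7, -0.7]
width: 0.503
grip_force: 10.0
t 16.0 tcp [0.5255 0.2396 0.0625] tool-y 101.28 turn units -0.004 shift units AFTER turn [ 0.1086 -0.9888  0.5992] w 0.5028141124065377 grip 9.97100293636322 tiltz [-0.0002 -0.0005 -1.    ]
[[207.3041 175.0177]] [[206.8863 168.4467]]
```

View pics/c.png

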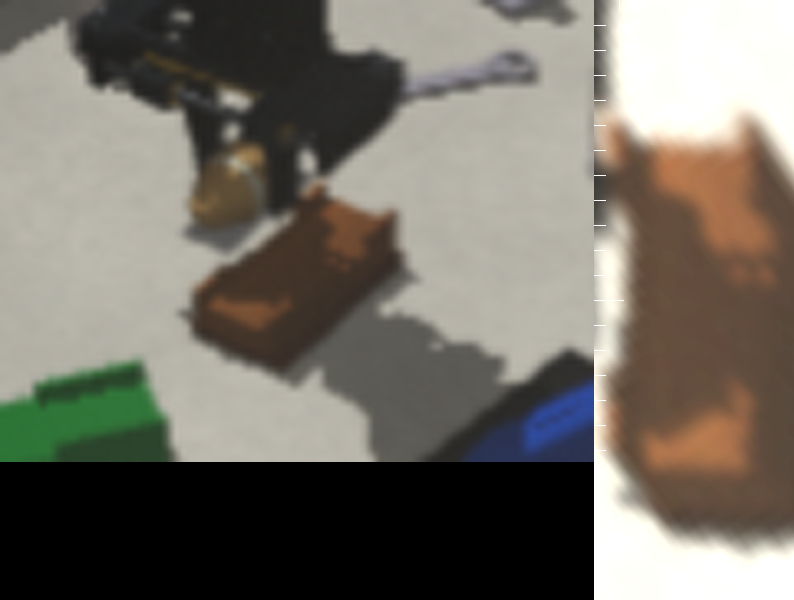

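I overshot y by 40 mm through a summing slip. Nothing was touched. Correcting, then lowering slowly in small steps past cheek-top height (TCP 0.0485) while watching the force.

```bash
python3 -m handwheel '[[0.05,-0.3,0,0],[0.05,-0.4,0,0],[0.01,-0.29,0,0],[0,0,0,0],[0,0,0.15,0],[0,0,0.08,0],[0,0,0,0],[0,0,0,0]]' && python3 -m handwheel '[[0,0,0.04,0],[0,0,0.04,0],[0,0,0.04,0],[0,0,0.03,0],[0,0,0,0],[0,0,0,0]]'
```

```text
time: 16.9
tcp_pos: [0.5286, 0.2013, 0.053]
eef_rot: [-0.0, -0.099, 0.995, 0.0]
contact_force: [-0.9, -0.5, -1.2]
width: 0.506
grip_force: 10.0
time: 17.5
tcp_pos: [0.5288, 0.2007, 0.0473]
eef_rot: [-0.0, -0.099, 0.995, 0.0]
contact_force: [-0.3, 0.8, 0.1]
width: 0.503
grip_force: 10.0
```

```bash
python3 -m handwheel '[[0,0,0.03,0],[0,0,0.03,0],[0,0,0,0],[0,0,0,0]]' && python3 -m handwheel '[[0,0,0.04,0],[0,0,0.04,0],[0,0,0,0],[0,0,0,0]]'
```

```text
time: 17.9
tcp_pos: [0.5288, 0.2007, 0.0449]
eef_rot: [-0.0, -0.099, 0.995, 0.0]
contact_force: [0.5, -0.3, -0.3]
width: 0.498
grip_force: 10.0
time: 18.3
tcp_pos: [0.5288, 0.2007, 0.0416]
eef_rot: [-0.0, -0.099, 0.995, 0.0]
contact_force: [-0.4, 0.2, -0.1]
width: 0.503
grip_force: 10.0
```

```bash
python3 -m handwheel '[[0,0,0.03,0],[0,0,0.02,0],[0,0,0.01,0],[0,0,0,0],[0,0,0,0]]'
```

```text
time: 18.8
tcp_pos: [0.5288, 0.2007, 0.0393]
eef_rot: [-0.0, -0.099, 0.995, 0.0]
contact_force: [0.2, 0.1, -0.6]
width: 0.504
grip_force: 10.0
```

```bash
python3 -m handwheel '[[0,0,0.02,0],[0,0,0.01,0],[0,0,0,0],[0,0,0,0]]'
```

```text
time: 19.2
tcp_pos: [0.529, 0.2007, 0.0385]
eef_rot: [0.0, -0.099, 0.995, 0.0]
contact_force: [-1.3, -0.4, 3.0]
width: 0.505
grip_force: 10.0
```

```bash
python3 -m handwheel '[[0,0,0,0],[0,0,0,0],[0,0,0,0],[0,0,0,0],[0,0,0,0],[0,0,0,0]]' 1 && python3 -m handwheel '[[0,0,-0.3,0],[0,0,-0.5,0],[0,0,-0.6,0],[0,0,-0.6,0],[0,0,-0.5,0],[0,0,0,0.6],[0,0,0,0.8],[0,0,0,0.8],[0,0,0,0.8],[0,0,0,0.8],[0,0,0,0.3],[0,0,0,0]]'; python3 -c "
from go import *
need((.512,-.0223),.0137,-9.2)"
```

```text
time: 19.8
tcp_pos: [0.5288, 0.2007, 0.0381]
eef_rot: [-0.0, -0.099, 0.995, 0.0]
contact_force: [1.0, -0.3, -0.4]
width: 0.951
grip_force: 0.0
time: 21.0
tcp_pos: [0.5289, 0.2008, 0.1387]
eef_rot: [0.0, 0.079, 0.997, 0.0]
contact_force: [-0.7, 1.0, 0.3]
width: 1.001
grip_force: 0.0
t 21.0 tcp [0.5289 0.2008 0.1387] tool-y 80.88 turn units 0.016 shift units AFTER turn [-0.4718 -5.5756  3.1239] w 1.0008161941867977 grip 0.0 tiltz [ 0.0007  0.0004 -1.    ]
```

```bash
python3 -m handwheel '[[-0.06,-0.5,0,0.02],[-0.06,-0.8,0,0],[-0.06,-0.8,0,0],[-0.06,-0.8,0,0],[-0.06,-0.8,0,0],[-0.06,-0.8,0,0],[-0.06,-0.7,0,0],[-0.05,-0.38,0,0],[0,0,0.6,0],[0,0,0.7,0],[0,0,0,0],[0,0,0,0]]'; python3 -c "
from go import *
need((.512,-.0223),.0137,-9.2)"
```

```text
time: 22.2
tcp_pos: [0.5115, -0.0226, 0.0864]
eef_rot: [-0.0, 0.08, 0.997, 0.0]
contact_force: [0.0, 0.1, 0.2]
width: 1.0
grip_force: 0.0
t 22.2 tcp [ 0.5115 -0.0226  0.0864] tool-y 80.78 turn units -0.004 shift units AFTER turn [-0.0118  0.0082  1.8176] w 1.0002666634588953 grip 0.0 tiltz [-0.0006  0.0001 -1.    ]
```

Run:
```python
from rect import *
s=optics.grab_frame('side');t=optics.grab_frame('top')
# profiles across the empty long rest, averaged along x; 1 mm steps, y from +45 to -45
a=np.radians(-9.2);u=np.array([np.cos(a),np.sin(a)]);v=np.array([-u[1],u[0]])
for n,f in(('top',t),('side',s)):
    im=cv2.GaussianBlur(f['image'],(0,0),.6).astype(np.float32)
    def samp(X,Y):
        P=np.array([.504,-.267])+X[...,None]*u+Y[...,None]*v
        q=proj(f,np.c_[P.reshape(-1,2),np.full(X.size,.03)]).reshape(*X.shape,2).astype(np.float32)
        return cv2.remap(im,q[...,0],q[...,1],cv2.INTER_LINEAR)
    Y,X=np.meshgrid(np.arange(45,-46,-3)/1e3,np.arange(-25,26,5)/1e3)
    p=samp(X,Y).mean(0); print(n,'mid y45..-45 (R-B)',(p[:,0]-p[:,2]).round().astype(int),'R',p[:,0].round().astype(int))
    X,Y=np.meshgrid(np.arange(115,-116,-5)/1e3,np.arange(-12,7,3)/1e3)
    p=samp(X,Y).mean(0); print(n,'len x115..-115',(p[:,0]-p[:,2]).round().astype(int))
```

```text
top mid y45..-45 (R-B) [ 2  2  3  8 14 15 19 21 21 23 24 25 24 24 23 23 27 29 30 31 32 34 39 43
 43 32 11  1  2  3  3] R [ 79  78  69  47  37  38  45  49  49  51  53  54  54  52  51  52  57  60
  61  62  64  69  76  82  82  69  61  71  97 125 132]
top len x115..-115 [ 3  3  3 22 44 45 45 44 44 44 45 45 45 45 45 45 45 44 38 34 32 29 24 22
 22 23 23 23 23 24 23 23 23 24 23 24 24 24 24 23 24 24 25 17  3  2  1]
side mid y45..-45 (R-B) [11 11 11 11 11 13 15 19 23 25 27 28 29 29 30 32 34 37 39 42 45 48 52 56
 58 55 47 37 29 25 22] R [134 133 132 131 130 128 120 107  90  79  74  73  73  74  75  77  80  84
  87  90  93  98 103 108 110 106  96  83  73  68  65]
side len x115..-115 [14 14 18 32 54 65 67 68 68 68 68 68 67 67 67 67 65 61 56 50 43 37 32 28
 27 27 27 27 28 28 28 28 27 27 27 27 28 28 28 28 28 28 27 26 25 22 17]
```

Long-rest profiles put the mid-floor at y = +27 to −31 mm in the top view and +23 to −35 mm in the side view. Both are 58 mm wide, and the mean centre is −4 mm, so I'm aiming for (0.503,−0.271). First I'll regrasp the minnow.

```bash
python3 -m handwheel '[[0,0,0.5,0],[0,0,0.6,0],[0,0,0.4,0],[0,0,0.2,0],[0,0,0.1,0],[0,0,0,0],[0,0,0,0]]' && python3 -m handwheel '[[0,0,0,0],[0,0,0,0],[0,0,0,0],[0,0,0,0]]' 0.55 8 && python3 -m handwheel '[[0,0,0,0],[0,0,0,0],[0,0,0,0],[0,0,0,0],[0,0,0,0]]' 0.2 10 && python3 -m handwheel '[[0,0,-0.2,0],[0,0,-0.4,0],[0,0,-0.6,0],[0,0,-0.6,0],[0,0,-0.4,0],[0,0,0,0],[0,0,0,0]]'; python3 -c "
from go import *
need((.503,-.271),.055,-9.2)"
```

```text
time: 23.0
tcp_pos: [0.5123, -0.0226, 0.015]
eef_rot: [0.001, 0.081, 0.997, 0.0]
contact_force: [-0.4, -0.5, -0.4]
width: 1.001
grip_force: 0.0
time: 23.4
tcp_pos: [0.5116, -0.0226, 0.0143]
eef_rot: [0.0, 0.081, 0.997, 0.0]
contact_force: [-0.2, 0.1, -0.2]
width: 0.722
grip_force: 0.0
time: 23.9
tcp_pos: [0.5115, -0.0226, 0.0141]
eef_rot: [-0.0, 0.081, 0.997, 0.0]
contact_force: [0.4, 0.8, 0.4]
width: 0.391
grip_force: 10.0
time: 24.6
tcp_pos: [0.5113, -0.0226, 0.1022]
eef_rot: [0.0, 0.081, 0.997, 0.0]
contact_force: [0.3, 0.0, -1.4]
width: 0.39
grip_force: 10.0
t 24.6 tcp [ 0.5113 -0.0226  0.1022] tool-y 80.74 turn units -0.011 shift units AFTER turn [-0.7886 -6.1644  1.178 ] w 0.3904554920399129 grip 9.990120910224505 tiltz [ 0.0002  0.0002 -1.    ]
```

```bash
python3 -m handwheel '[[-0.1,-0.5,0,0],[-0.1,-0.8,0,0],[-0.1,-0.8,0,0],[-0.1,-0.8,0,0],[-0.1,-0.8,0,0],[-0.1,-0.8,0,0],[-0.1,-0.8,0,0],[-0.09,-0.6,0,0],[0,-0.26,0.3,0],[0,0,0.5,0],[0,0,0.3,0],[0,0,0,0]]'; python3 -c "
from go import *
need((.503,-.271),.0405,-9.2)"
```

```text
time: 25.8
tcp_pos: [0.5011, -0.2686, 0.0551]
eef_rot: [-0.003, 0.08, 0.997, 0.001]
contact_force: [0.0, 0.3, -1.2]
width: 0.388
grip_force: 10.0
t 25.8 tcp [ 0.5011 -0.2686  0.0551] tool-y 80.82 turn units 0.005 shift units AFTER turn [-0.0576 -0.0514  0.3633] w 0.3876393715897591 grip 9.990046531311236 tiltz [-0.0057  0.0033 -1.    ]
```

```bash
python3 -m handwheel '[[0,0,0,0],[0,0,0,0],[0,0,0,0]]' && python3 -m handwheel '[[0,0,0.05,0],[0,0,0.05,0],[0,0,0.03,0],[0,0,0,0],[0,0,0,0]]'
```

```text
time: 26.1
tcp_pos: [0.5037, -0.2708, 0.0589]
eef_rot: [0.001, 0.08, 0.997, -0.0]
contact_force: [-0.5, 0.0, -1.0]
width: 0.388
grip_force: 10.0
time: 26.6
tcp_pos: [0.503, -0.2709, 0.0529]
eef_rot: [-0.0, 0.081, 0.997, 0.0]
contact_force: [-0.6, -0.7, -1.2]
width: 0.392
grip_force: 10.0
```

```bash
python3 -m handwheel '[[0,0,0.03,0],[0,0,0.03,0],[0,0,0.03,0],[0,0,0,0],[0,0,0,0]]' && python3 -m handwheel '[[0,0,0.03,0],[0,0,0.03,0],[0,0,0,0],[0,0,0,0]]'
```

```text
time: 27.1
tcp_pos: [0.503, -0.2709, 0.0492]
eef_rot: [-0.0, 0.081, 0.997, 0.0]
contact_force: [0.3, -0.4, -0.6]
width: 0.391
grip_force: 10.0
time: 27.5
tcp_pos: [0.503, -0.2709, 0.0468]
eef_rot: [-0.0, 0.081, 0.997, 0.0]
contact_force: [-0.2, 0.3, -1.2]
width: 0.385
grip_force: 10.0
```

Past the cheek tops with no contact, so I'll lower it the rest of the way.

```bash
python3 -m handwheel '[[0,0,0.05,0],[0,0,0.04,0],[0,0,0.03,0],[0,0,0,0],[0,0,0,0]]' && python3 -m handwheel '[[0,0,0.02,0],[0,0,0.01,0],[0,0,0,0],[0,0,0,0]]'
```

```text
time: 28.0
tcp_pos: [0.503, -0.2708, 0.042]
eef_rot: [-0.0, 0.081, 0.997, 0.0]
contact_force: [0.6, -0.5, -0.6]
width: 0.387
grip_force: 10.0
time: 28.4
tcp_pos: [0.5031, -0.2709, 0.0409]
eef_rot: [0.0, 0.081, 0.997, 0.0]
contact_force: [0.5, 0.7, -1.3]
width: 0.394
grip_force: 10.0
```

```bash
python3 -m handwheel '[[0,0,0.02,0],[0,0,0.005,0],[0,0,0,0],[0,0,0,0]]'
```

```text
time: 28.8
tcp_pos: [0.5032, -0.2709, 0.0401]
eef_rot: [0.0, 0.081, 0.997, 0.0]
contact_force: [0.3, -0.4, 1.1]
width: 0.392
grip_force: 10.0
```

```bash
python3 -m handwheel '[[0,0,0,0],[0,0,0,0],[0,0,0,0],[0,0,0,0],[0,0,0,0],[0,0,0,0]]' 1 && python3 -m handwheel '[[0,0,-0.3,0],[0,0,-0.6,0],[0,0,-0.8,0],[0,0,-0.9,0],[0,0,-0.9,0],[0,0.6,0,0],[0,0.9,0,0],[0,0.9,0,0],[0,0.9,0,0],[0,0.9,0,0],[0,0.6,0,0],[0,0,0,0]]'
python3 - <<'E'
from rect import *
t=optics.grab_frame('top');s=optics.grab_frame('side')
m=blob(masks(t,(305,150,380,290))['blue']); print('minnow',axis(m,t,.055)[:3])
o=np.hstack([rect(f,c,a,.03) for c,a in(((.503,-.271),-9.2),((.5295,.2),11.3)) for f in(t,s)])
cv2.imwrite('pics/end.png',o[:,:,::-1])
E
```

```text
time: 29.4
tcp_pos: [0.5031, -0.2709, 0.0399]
eef_rot: [0.0, 0.081, 0.997, 0.0]
contact_force: [-0.6, -0.1, 0.9]
width: 0.851
grip_force: 0.0
time: 30.6
tcp_pos: [0.5348, -0.0768, 0.1808]
eef_rot: [0.001, 0.077, 0.997, 0.001]
contact_force: [0.4, 0.4, 0.4]
width: 0.999
grip_force: 0.0
minnow (array([ 0.5053, -0.271 ]), -8.509765625, [36.462955474853516, 170.0073699951172])
```

View pics/end.png

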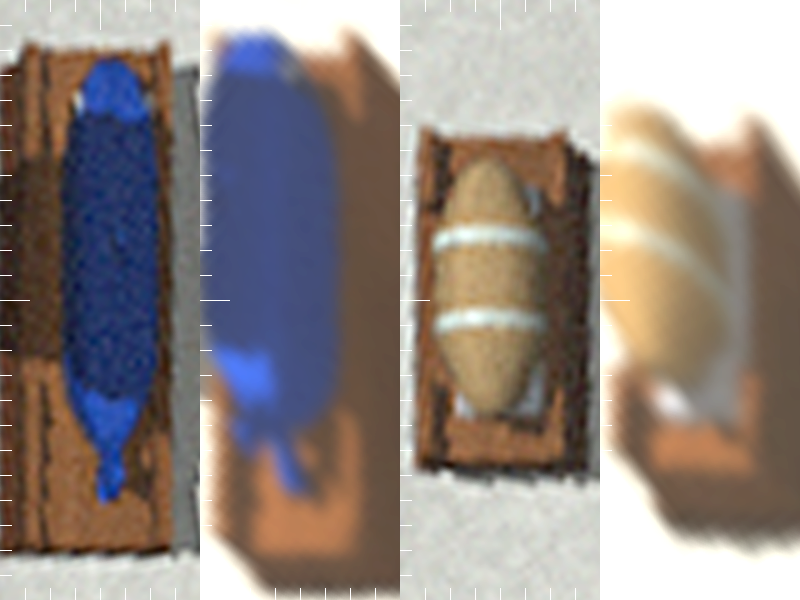

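Both are seated. The minnow lies in the long channel between the cheeks, rows 57–500, about 2 mm off centre. The float's foot, rows 187–417, is centred between the short rest's ends at rows 133–470. Handing in.

```bash
python3 -m handwheel '[[0,0,0,0],[0,0,0,0],[0,0,0,0]]'; python3 -c "
from plant import ctrl
print(ctrl.close_job())"
```

```text
time: 31.0
tcp_pos: [0.5337, -0.0826, 0.18]
eef_rot: [-0.0, 0.082, 0.997, -0.0]
contact_force: [-0.1, 0.2, 0.6]
width: 0.996
grip_force: 0.0
the job is handed in; nothing more can be done
None
```

The minnow now lies in the long rest and the float in the short one, both seated and released; the job was handed in at about 31 s of the 58 s allowed, and no verdict was returned.

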